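# Clip the lens sample panel into the sample rack

### The job

Take the sample panel with the round lens window out of the drying stand and push it down, upright, into the empty spring-clip slot of the sample rack until its lower edge is fully home on the slot floor, then let go. Leave the plain, narrower panel standing in the drying stand.

Things in the scene. Friction and masses are not known exactly. Their poses are not given: they have to be found in the camera images.
- window_panel: Loose white panel with a round lens window, standing in the grey drying stand: 8 mm thick, 56 wide, 125 tall, 50-100 g. Origin: centre of its lower edge, 6 mm above the worktop; z up the panel, y along its width, x through its thickness. Window 34 mm across, centred 69 mm up; plain above 86 mm. Sits loosely in a slot 20 mm deep: lift it straight up. (Two like it are fixed in the rack.)
- plain_panel: White panel without a window, in the stand's other slot; it stays there. 8 mm thick, 44 wide, 125 tall; origin and axes as for the windowed one. The stand is a fixed grey block, 50 x 190 mm, 26 high; its two slots, 12 mm wide and 69 long, lie end to end, 90 mm between centres; which panel is in which varies.
- rack: Sample rack: aluminium base plate 74 x 280 x 8 mm, fixed to the worktop. Origin: centre of its underside; y along its length, z up. On it three spring-clip slots in line, end to end along y (at -90, 0, +90 mm). Two hold windowed panels, fixed, seated as they should be, tops 141 mm above the worktop; the third is empty.
- slot (a point): Centre of the empty slot's floor, 16 mm above the worktop; z up, x across the slot (panel thickness), y along it (panel width; end stops 80 mm apart, 25 high). Two steel spring leaves, 36 mm wide, form a mouth 36 wide 64 mm above the floor, narrowing to 3 mm at 34 mm. They yield sideways at about 2 N each: pushing the panel through to the floor takes 5 to 10 N. Either face may point either way.
Mind the look-alikes: they are no part of the job. Leave any blue look-alike of the window_panel alone.

How it is judged:
By the outcome, as a careful person would: the job done as asked, in the order asked, and still so for the second after the job is handed in, with the robot touching nothing.
It also fails if it takes over 38 s, if anything falls off the work surface, if the arm or the gripper's body presses on something with over 40 N, if the wrist force passes 120 N, or if a joint passes its speed limit or range.

### The arm

A 7-joint arm with a two-finger parallel gripper is mounted at the origin on a cart in front of the work surface, level with it; the furniture and walls round the work are solid. World frame = base frame: x ahead of the robot, y to its left, z up, the work surface at z = 0. Lengths are in m, angles in degrees, forces in N, time in s.
With the tool pointing down it reaches from about 0.425 to 0.875 m from the base axis. Payload 9.9 kg.
Tool frame: the origin (TCP) lies at the very end of the fingers, on their centre line; the grasp point (between the pads) lies behind it (bot.grasp_offset is the x of the grasp point in the tool frame, in m); x points along the fingers, y is the direction in which the jaws open and shut, and the axes are right-handed (so a half turn about x gives the same grasp; the last joint's range is limited). The gripper opens to 85 mm and grips with 20 to 120 N. Pads are 22 mm wide; open, the fingers measure 114 mm over their backs; the gripper's body (76 mm by 85 mm) begins 54 mm behind the grasp point. The pads swing forward as they close: fully open they stand 13 mm farther back than shut.
Start: joints at [63.151, 32.985, 1.427, 82.34, -0.859, 64.687, -3.237], TCP at [0.253, -0.626, 0.231] pointing down, gripper open.
Joint ranges: [-157.87, 157.87], [-19.46, 123.44], [-87.15, 90], [11.01, 140.99], [-62.26, 242.26], [9.8, 113.94], [-161.44, 161.44]. Speed limits (degrees/s): [127.2, 127.2, 172.46, 172.46, 180, 180, 180].

### API

Orientations are given as a 3x3 rotation matrix whose columns are the frame's x, y, z axes.
In Python, from workcell import bot, get_image gives the robot as it stands.
- The arm moves only by the tool move_arm, never from a script. Its argument "motion" is one flat list of numbers, 5 for each row, row after row: the closure, from 0 (fully open) to 1 (shut), then the shift along the world's x, y, z in units of 25 mm (1.0 is 25 mm), then the turn about the world's z in units of 5 degrees (1.0 is 5 degrees). In form: [jaw, x, y, z, turn, jaw, x, y, z, turn, ...]. A call has 1 to 12 rows; each row shifts and turns the commanded pose from where the row before left it; what a row does not reach is not made up. A row lasts 1/12 s, in which the tool goes at most 41.7 mm and 7.16 degrees, less where a joint would pass 70% of its speed; a pose out of reach is approached as far as the arm can. A call is refused whole if a number of a shift passes 1 or a number of a turn 1, either way. A call with a gripper value outside its range is refused whole. The fingers move at their own pace and stop on an object; the grip force is fixed at half the most. Time passes only in rows, so rows that do not move let the fingers close. It gives the time, the measured TCP pose, the force and the opening at its end, in the units of the state.
- bot.observe(): the state, without advancing time (a new reading comes with each control period).
- get_image(name): name is "scene" or "top" or "wrist"; returns a dict with "img" (400x640x3 uint8, red, green, blue), "mtx" (3x3 intrinsics, pixels), "position" and "rotation" of the camera in the world; the wrist camera has in their place "hand_eye" (4x4, takes a point from camera to tool coordinates, whose origin is the TCP and whose axes are the tool frame's). Camera axes: x right, y down, z forward; pixel columns grow to the right and rows downward; lengths in m; the calibration is good to about 2 mm. The wrist camera is an equidistant fisheye: a pixel r from the principal point sees the ray r / f radians off the axis. A picture is of the moment at which its call begins: read the wrist's pose just before it. There is no depth.
- bot.sign_off(): hands the job in, once; it reports no verdict.
The state is a dict: "time_s": time; "q": joint angles; "dq": joint speeds; "tau": joint torques, N m; "position": TCP position; "ee_rot": TCP orientation; "force": force on the tool from outside, world axes, zero at the start; "wrist_torque": the same for the moment, N m; "opening": opening from 0.0 (shut) to 1.0 (fully open).
Only numpy, scipy, OpenCV 4.12 (cv2) and the standard library are available. Lean on these libraries where they do the work, as an engineer would, in place of code of your own. Each camera call takes 0.05 s, during which the arm holds its last target. There are 200 camera calls.

## Working session

There is one attempt and no reset: what is moved stays moved. The work goes in short steps, Python scripts to look and compute and a tool call to move; the robot and the scene stay as the last step left them, time stands still between calls to the robot, and variables do not carry over. Pictures are saved under pics/ and viewed, about 8 in all and at most 12, crops included, and the job is handed in when it is done.

Besides the shell and the picture viewer there is one more tool, called after "Request:" by a JSON object that holds its "api" and its "payload", one argument or row to a line. move_arm: Moves the arm, as the interface text tells. Its arguments: {"type":"object","properties":{"motion":{"type":"array","items":{"type":"number"}}},"required":["motion"]}

```bash
mkdir -p pics; python3 - <<'E'
from workcell import bot,get_image
import cv2,numpy as np
s=bot.observe();print(s['time_s'],s['position'],np.round(s['ee_rot'],3),bot.grasp_offset)
for n in("scene","top"):
    d=get_image(n);np.savez(f'{n}.npz',**d);cv2.imwrite(f'pics/{n}.png',d['img'][:,:,::-1]);print(n,d['mtx'],d['position'],d['rotation'])
E
```

```text
0.0 [ 0.25322507 -0.62522174  0.23044882] [[-0.001  0.375 -0.927]
 [ 0.001 -0.927 -0.375]
 [-1.    -0.002  0.   ]] -0.0187
scene [[429.3405812    0.         316.25643709]
 [  0.         429.3405812  201.58316553]
 [  0.           0.           1.        ]] [0.19710118 0.66289044 0.82072479] [[-0.86085461 -0.36034332  0.35927988]
 [-0.50876652  0.59664864 -0.62061827]
 [ 0.0092718  -0.71705167 -0.69695834]]
top [[420.03264656   0.         324.10407036]
 [  0.         420.03264656 196.82183235]
 [  0.           0.           1.        ]] [ 0.4105873  -0.01817443  1.17759214] [[ 0.02638665 -0.98773569  0.15388941]
 [-0.99953551 -0.02372089  0.01913339]
 [-0.01524834 -0.1543228  -0.98790281]]
```

View pics/scene.png

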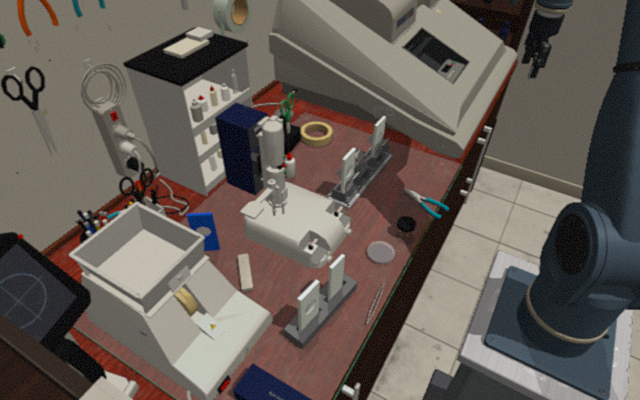

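View pics/top.png

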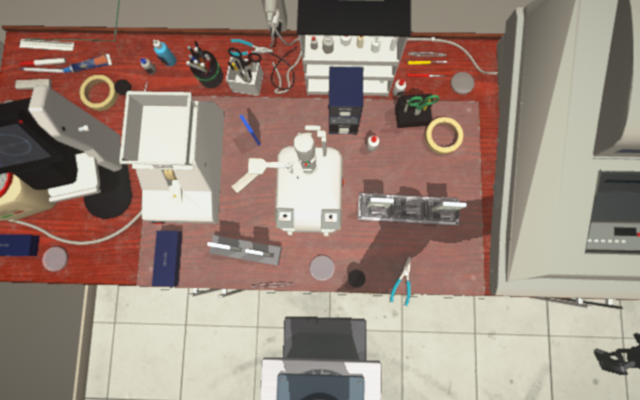

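```bash
python3 - <<'E'
import cv2,numpy as np
s=cv2.imread('pics/scene.png');t=cv2.imread('pics/top.png')
r=lambda i,x,y,w,h:cv2.resize(i[y:y+h,x:x+w],(400,300),interpolation=cv2.INTER_CUBIC)
cv2.imwrite('pics/c.png',np.vstack([np.hstack([r(s,320,110,120,90),r(s,270,250,120,90)]),np.hstack([r(t,350,165,120,90),r(t,190,205,120,90)])]))
E
```

```text
(no output)
```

View pics/c.png

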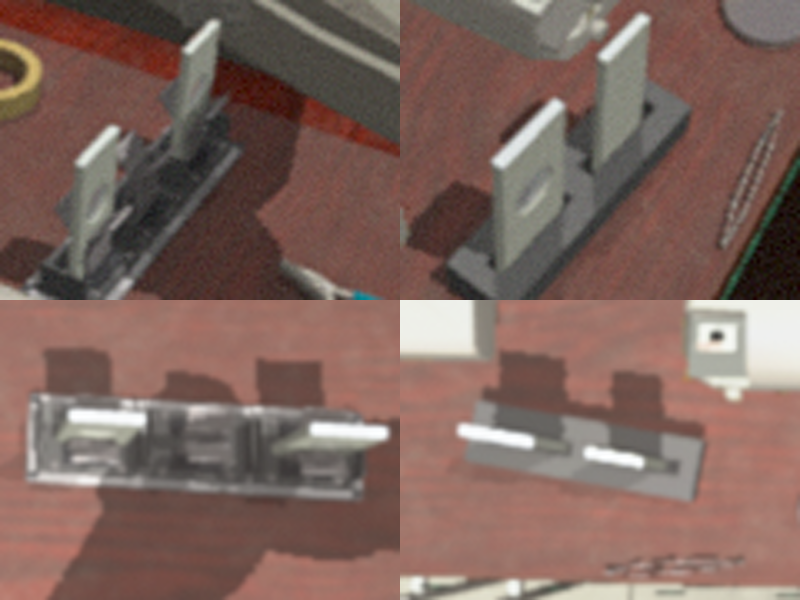

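```bash
cat > h.py <<'E'
import numpy as np,cv2
def cast(d,p,z):
    p=np.atleast_2d(p).astype(float);K=d['mtx'];R=d['rotation'];o=d['position']
    r=np.c_[p,np.ones(len(p))]@np.linalg.inv(K).T@R.T
    return o+r*((z-o[2])/r[:,2])[:,None]
E
python3 - <<'E'
import numpy as np,cv2
from h import *
for n,rois in (('top',[(190,225,120,50,.131),(350,190,125,40,.141)]),('scene',[(290,250,70,60,.131),(330,110,70,60,.141)])):
    d=np.load(n+'.npz');img=d['img']
    for x,y,w,h,z in rois:
        m=(img[y:y+h,x:x+w].min(2)>(215 if n=='top' else 190)).astype(np.uint8)
        k,l,st,c=cv2.connectedComponentsWithStats(m)
        for i in range(1,k):
            if st[i,4]<25: continue
            v,u=np.nonzero(l==i);pts=np.c_[u+x,v+y];P=cast(d,pts,z)[:,:2]
            (cx,cy),(a,b),an=cv2.minAreaRect(P.astype(np.float32)*1000)
            q=P-P.mean(0);vec=np.linalg.svd(q,full_matrices=0)[2][0]
            print(n,z,st[i],'mean',P.mean(0).round(4),'rect',round(cx,1),round(cy,1),round(a,1),round(b,1),'dir',np.degrees(np.arctan2(vec[1],vec[0])).round(1))
E
```

```text
top 0.131 [18 18 22  6 73] mean [0.4452 0.262 ] rect 445.4 261.4 54.2 8.4 dir -97.9
top 0.131 [55 24 18  6 53] mean [0.4322 0.1736] rect 432.3 173.2 43.5 7.7 dir 80.3
top 0.141 [21  8 22  5 81] mean [ 0.5681 -0.1406] rect 568.5 -141.2 52.4 9.8 dir -91.6
top 0.141 [93 12 23  5 79] mean [ 0.5619 -0.3203] rect 561.9 -320.6 54.3 8.5 dir -92.0
scene 0.131 [40  5 14 13 49] mean [0.43   0.1752] rect 430.0 174.8 39.7 4.7 dir 80.9
scene 0.131 [ 8 30 21 20 87] mean [0.4437 0.2647] rect 443.1 263.1 54.7 5.9 dir 82.0
scene 0.141 [14 38 11 11 31] mean [ 0.5666 -0.1405] rect 566.6 -140.8 50.6 4.3 dir 87.3
```

```bash
python3 - <<'E'
import numpy as np
from h import *
t=np.load('top.npz');s=np.load('scene.npz')
for z in(0,.1,.2): print(z,'machine',cast(t,[(500,290),(505,5)],z)[:,:2].round(3).tolist(),'scope front',cast(t,[(277,232),(340,232),(338,210)],z)[:,:2].round(3).tolist())
P=lambda d:d['mtx']@np.c_[d['rotation'].T,-d['rotation'].T@d['position']]
def tri(a,b):
    X=cv2.triangulatePoints(P(t),P(s),np.array(a,float),np.array(b,float));return (X[:3]/X[3]).ravel().round(3)
print('head',tri((305,145),(272,122)),'eyep/top',tri((287,215),(318,243)),'turret',tri((290,157),(272,185)))
print('mach front-left',tri((500,290),(462,150)))
print('blue box',tri((345,68),(240,108)))
print('slot seen',cast(t,[(410,208)],.08))
E
```

```text
0 machine [[0.349, -0.482], [1.196, -0.529]] scope front [[0.491, 0.134], [0.495, -0.042], [0.557, -0.036]]
0.1 machine [[0.354, -0.442], [1.129, -0.485]] scope front [[0.484, 0.121], [0.488, -0.04], [0.545, -0.034]]
0.2 machine [[0.359, -0.403], [1.063, -0.442]] scope front [[0.477, 0.108], [0.481, -0.038], [0.532, -0.033]]
head [0.662 0.044 0.306] eyep/top [0.526 0.099 0.054] turret [0.658 0.085 0.164]
mach front-left [ 0.346 -0.474  0.021]
blue box [ 0.853 -0.049  0.236]
slot seen [[ 0.55728087 -0.22321701  0.08      ]]
```

Request:
{"api": "move_arm", "payload": {
  "motion": [0, 0, 1, 0.2, 0, 0, 0, 1, 0.2, 0, 0, 0, 1, 0.2, 0, 0, 0, 1, 0.2, 0, 0, 0, 1, 0.2, 0, 0, 0, 1, 0.2, 0, 0, 0, 1, 0.2, 0, 0, 0, 1, 0.2, 0, 0, 0, 1, 0.2, 0, 0, 1, 1, 0, 0.5, 0, 1, 1, 0, 0.5, 0, 1, 1, 0, 0.5]
}}

```text
time_s: 1.1
position: [0.3288, -0.3244, 0.2765]
ee_rot: [[0.0, 0.494, -0.869], [-0.0, -0.869, -0.494], [-1.0, 0.0, -0.0]]
force: [1.2, -0.0, 0.4]
opening: 0.996
```

Request:
{"api": "move_arm", "payload": {
  "motion": [0, 1, 1, 0, 1, 0, 1, 1, 0, 1, 0, 1, 1, 0, 1, 0, 1, 1, 0, 1, 0, 0.15, 1, 0, 1, 0, 0.15, 1, 0, 1, 0, 0.15, 1, 0, 1, 0, 0.15, 1, 0, 1, 0, 0.15, 1, 0, 1, 0, 0.15, 1, 0, 1, 0, 0.15, 1, 0, 0.44, 0, 0.15, 1, 0, 0]
}}

```text
time_s: 2.1
position: [0.4581, -0.0245, 0.2761]
ee_rot: [[-0.0, 0.99, -0.141], [-0.0, -0.141, -0.99], [-1.0, -0.0, 0.0]]
force: [0.0, -0.3, 0.7]
opening: 0.999
```

Request:
{"api": "move_arm", "payload": {
  "motion": [0, -0.05, 1, 0, 0, 0, -0.05, 1, 0, 0, 0, -0.05, 1, 0, 0, 0, -0.05, 1, 0, 0, 0, -0.05, 1, 0, 0, 0, -0.05, 1, 0, 0, 0, -0.05, 1, 0, 0, 0, -0.05, 1, 0, 0, 0, -0.05, 1, 0, 0, 0, -0.05, 1, 0, 0, 0, -0.04, 0.9, 0, 0, 0, 0, 0.58, 0, 0]
}}

```text
time_s: 3.1
position: [0.4441, 0.2638, 0.2761]
ee_rot: [[-0.001, 0.99, -0.141], [0.001, -0.141, -0.99], [-1.0, -0.001, -0.001]]
force: [-0.1, 0.3, -0.3]
opening: 0.999
```

```bash
cat >> h.py <<'E'
def wcast(d,s,p,z):
    p=np.atleast_2d(p).astype(float);K=d['mtx'];v=(p-K[:2,2])/[K[0,0],K[1,1]];th=np.linalg.norm(v,axis=1)
    r=np.c_[v*(np.sin(th)/th)[:,None],np.cos(th)]
    H=d['hand_eye'];R=np.array(s['ee_rot']);o=R@H[:3,3]+s['position'];r=r@H[:3,:3].T@R.T
    return o+r*((z-o[2])/r[:,2])[:,None]
E
python3 - <<'E'
from workcell import bot,get_image
from h import *
s=bot.observe();d=get_image('wrist');np.savez('w1.npz',**d,ee_rot=s['ee_rot'],tp=s['position']);cv2.imwrite('pics/w1.png',d['img'][:,:,::-1]);print(s['time_s'],s['position'],d['mtx'],d['hand_eye'])
img=d['img'];m=(img.min(2)>200).astype(np.uint8)
k,l,st,c=cv2.connectedComponentsWithStats(m)
for i in range(1,k):
    if st[i,4]<60: continue
    v,u=np.nonzero(l==i);P=wcast(d,s,np.c_[u,v],.131)[:,:2]*1000
    r=cv2.minAreaRect(P.astype(np.float32));print(st[i],np.round(r[0],1),np.round(r[1],1),round(r[2],1))
E
```

```text
3.1 [0.44406494 0.26379732 0.27611439] [[309.70691629   0.         319.14329995]
 [  0.         309.70691629 197.97010788]
 [  0.           0.           1.        ]] [[ 1.65209659e-04 -3.21402522e-01  9.46942655e-01 -1.44229707e-01]
 [ 9.99999682e-01  7.92498969e-04  9.45163468e-05  4.47684089e-05]
 [-7.80828869e-04  9.46942338e-01  3.21402551e-01 -8.21886496e-02]
 [ 0.00000000e+00  0.00000000e+00  0.00000000e+00  1.00000000e+00]]
[376  53  40  71 525] [526.7 345.5] [33.7 67. ] 0.1
[397  96  14  19  75] [534.4 328.2] [17.2 12.4] 72.5
[316 159   9  55 391] [444.1 259.4] [55.2  7.2] 81.1
[317 250   6  33 197] [431.2 170.2] [41.   5.6] 81.7
[388 254  15  18 114] [514.1 161.9] [22.1 15.8] 88.9
```

View pics/w1.png

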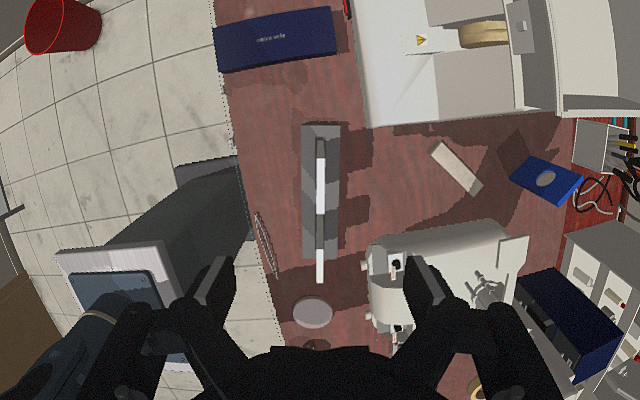

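Request:
{"api": "move_arm", "payload": {
  "motion": [0.4, 0, -0.1, -0.5, 0, 0.4, 0, 0, -0.7, 0, 0.4, 0, 0, -1, 0, 0.4, 0, 0, -1, 0, 0.4, 0, 0, -1, 0, 0.4, 0, 0, -1, 0, 0.4, 0, 0, -1, 0, 0.4, 0, 0, -0.7, 0, 0.4, 0, 0, -0.38, 0, 0.4, 0, 0, 0, 0]
}}

```text
time_s: 3.98
position: [0.444, 0.2579, 0.0925]
ee_rot: [[-0.003, 0.99, -0.143], [-0.002, -0.144, -0.99], [-1.0, -0.003, 0.002]]
force: [0.5, 0.3, -0.2]
opening: 0.599
```

Request:
{"api": "move_arm", "payload": {
  "motion": [1, 0, 0, 0, 0, 1, 0, 0, 0, 0, 1, 0, 0, 0, 0, 1, 0, 0, 0, 0, 1, 0, 0, 0, 0, 1, 0, 0, 0, 0, 1, 0, 0, 0, 0, 1, 0, 0, 0, 0]
}}

```text
time_s: 4.65
position: [0.4453, 0.2593, 0.0954]
ee_rot: [[0.002, 0.99, -0.144], [0.001, -0.144, -0.99], [-1.0, 0.001, -0.001]]
force: [-0.8, -0.7, 5.0]
opening: 0.088
```

Request:
{"api": "move_arm", "payload": {
  "motion": [1, 0, 0, 0.2, 0, 1, 0, 0, 0.4, 0, 1, 0, 0, 0.6, 0, 1, 0, 0, 0.8, 0, 1, 0, 0, 1, 0, 1, 0, 0, 1, 0, 1, 0, 0, 1, 0, 1, 0, 0, 1, 0, 1, 0, 0, 0.7, 0, 1, 0, 0, 0.3, 0, 1, 0, 0, 0, 0]
}}

```text
time_s: 5.57
position: [0.4454, 0.2594, 0.2715]
ee_rot: [[0.003, 0.99, -0.144], [0.002, -0.144, -0.99], [-1.0, 0.003, -0.002]]
force: [0.3, 0.4, -1.0]
opening: 0.082
```

```bash
python3 - <<'E'
from workcell import bot,get_image
from h import *
s=bot.observe();d=get_image('wrist');print(s['time_s'],s['position'],s['opening'],s['force'])
a=cv2.resize(d['img'][100:400,160:480],(400,375));e=get_image('scene')
np.savez('s2.npz',**e)
b=cv2.resize(e['img'][180:360,240:432],(400,375),interpolation=cv2.INTER_CUBIC)
cv2.imwrite('pics/g.png',np.hstack([a,b])[:,:,::-1])
E
```

```text
5.5667 [0.44542834 0.25938765 0.27149855] 0.08169358389947237 [ 0.30478571  0.38743614 -1.03004582]
```

View pics/g.png

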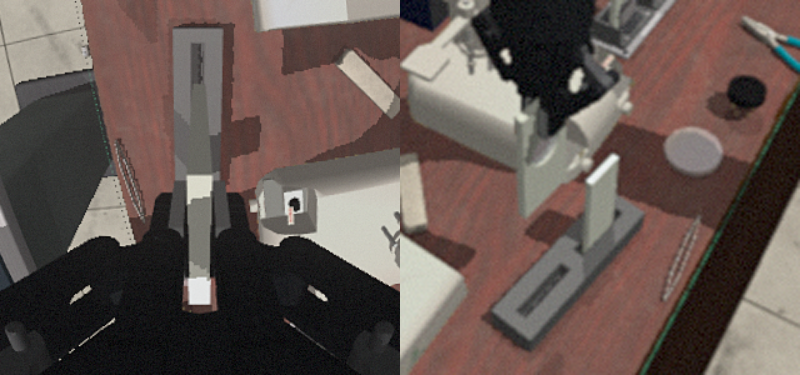

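Request:
{"api": "move_arm", "payload": {
  "motion": [1, 0.03, -0.5, 0, 0, 1, 0.03, -1, 0, 0, 1, 0.03, -1, 0, 0, 1, 0.03, -1, 0, 0, 1, 0.03, -1, 0, 0, 1, 0.03, -1, 0, 0, 1, 0.03, -1, 0, 0, 1, 0.03, -1, 0, 0, 1, 0.03, -1, 0, 0, 1, 0.03, -1, 0, 0, 1, 0.03, -1, 0, 0, 1, 0.03, -1, 0, 0]
}}

```text
time_s: 6.67
position: [0.4526, -0.0307, 0.2681]
ee_rot: [[-0.002, 0.99, -0.144], [-0.0, -0.144, -0.99], [-1.0, -0.002, 0.0]]
force: [0.5, 1.2, -1.1]
opening: 0.084
```

Request:
{"api": "move_arm", "payload": {
  "motion": [1, 0.55, -1, 0, 0.2, 1, 0.55, -1, 0, 0.2, 1, 0.55, -1, 0, 0.2, 1, 0.55, -1, 0, 0.2, 1, 0.55, -1, 0, 0.2, 1, 0.55, -1, 0, 0.24, 1, 0.55, -1, 0, 0, 1, 0.4, -0.7, 0, 0, 1, 0.17, -0.4, 0, 0, 1, 0, 0, 0, 0, 1, 0, 0, 0, 0]
}}

```text
time_s: 7.58
position: [0.5635, -0.2307, 0.2683]
ee_rot: [[-0.002, 0.999, -0.036], [0.001, -0.036, -0.999], [-1.0, -0.002, -0.001]]
force: [1.0, 0.4, -0.3]
opening: 0.088
```

```bash
python3 - <<'E'
from workcell import bot,get_image
from h import *
s=bot.observe();d=get_image('wrist');print(s['time_s'],s['position'],s['ee_rot'],s['opening'],s['force'])
np.savez('w3.npz',**d,ee_rot=s['ee_rot'],tp=s['position'])
e=get_image('scene');np.savez('s3.npz',**e)
a=cv2.resize(d['img'][:,120:520],(400,400));b=cv2.resize(e['img'][80:220,300:440],(400,400),interpolation=cv2.INTER_CUBIC)
cv2.imwrite('pics/p.png',np.hstack([a,b])[:,:,::-1])
E
```

```text
7.5833 [ 0.5634573  -0.23069043  0.26825325] [[-0.00196621  0.99934668 -0.03608792]
 [ 0.00126289 -0.03608548 -0.99934791]
 [-0.99999727 -0.00201051 -0.00119112]] 0.08824053602186807 [ 0.95228507  0.38111315 -0.27637176]
```

View pics/p.png

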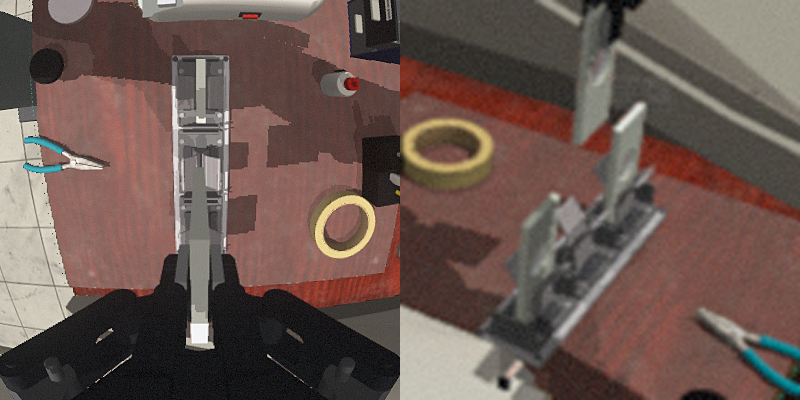

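```bash
python3 - <<'E'
from h import *
d=dict(np.load('w3.npz'));s=dict(ee_rot=d['ee_rot'],position=d['tp']);img=d['img']
cv2.imwrite('pics/q.png',cv2.resize(img[50:270,285:355],(254,800)[::1],interpolation=cv2.INTER_CUBIC)[:600,:,::-1])
for v in (65,72,80,87,225,235,245,255): print(v,img[v,305:338].min(1).tolist() if 0 else img[v,305:338].min(axis=1))
for z,p in((.141,[(317,72),(325,72)]),(.179,[(312,230),(327,230)])): print(wcast(d,s,p,z))
E
```

```text
65 [ 74  68  68  75  71  76  73  69  71  65  52 162 176 172 166 172 170 168
 169 180 128  76  68  67  70  59  89  86  88  91  87  82  88]
72 [ 69  68  72  73  72  65  74  71  76  66  55 165 177 173 176 174 169 171
 175 185 134  74  68  70  70  91  89  88  93  85  90  88  82]
80 [ 79  86  89  83  85  86  96  89  83  71  56 168 176 171 168 175 174 173
 171 182 135  62  79  95 105  94  94  98  93  98  93  99 101]
87 [ 84  88  91  86  80  86  89  89  82  69  59 172 176 168 168 169 172 166
 171 175 129  56  75 109 105  96 100  94  97  97  97 100  93]
225 [ 96  86  83  81  77 106 105 109 109 110 112 109 110 109 112 110 111 111
 109 112 107 112 116  86  55  58  67  69  65  69  64  64  74]
235 [112 102 107 105 110 110 110 109 106 109 109 112 108 108 111 111 112 105
 111 112 109 111 107 109 100  98  97  95  93 105  95  96  96]
245 [ 78  82  77  83  89 130 134 129 131 130 133 136 128 132 132 129 133 129
 133 130 129 128 129 137 115  92  78  80  76  86  77  84  81]
255 [ 82  87  77  63  76 136 131 128 135 130 131 128 129 128 128 132 128 132
 134 126 131 127 136 135  78  57  67  84  84  82  80  81  84]
[[ 0.5650393  -0.12668871  0.141     ]
 [ 0.57188146 -0.12692055  0.141     ]]
[[ 0.55649128 -0.2554169   0.179     ]
 [ 0.568907   -0.25584396  0.179     ]]
```

View pics/q.png

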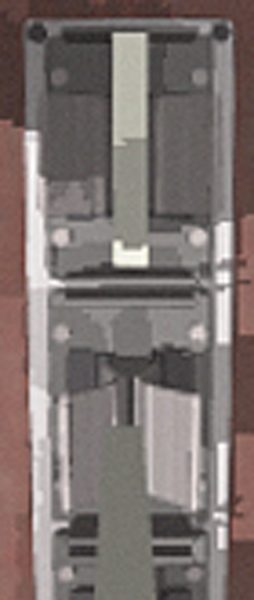

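```bash
python3 - <<'E'
from h import *
d=dict(np.load('w3.npz'));s=dict(ee_rot=d['ee_rot'],position=d['tp']);img=d['img']
for v in(114,118,121,170,185): print(v,img[v,308:334].min(axis=1))
for z,p in((.141,[(320.4,118)]),(.02,[(320.4,60)]),(.179,[(311.5,168),(326.5,168)]),(.008,[(291.7,62),(349,62),(292.5,160),(349,160)])): print(z,wcast(d,s,p,z).round(4))
E
```

```text
114 [140 140 139 139 140 139 139 137 134 130 130 135 129 130 133 136 136 126
 130 134 129 135 130 129 132 130]
118 [122 117 119 115 117 116 112 106 200 235 203 163 161 165 166 162 227 211
  97 115 111 113 111 112 114 114]
121 [118 119 122 122 122 123 122 115 210 236 237 235 235 232 235 235 241 207
 101 118 115 117 120 114 116 115]
170 [121 117 122 120 118 116 109 110 116 110 109 112 109 112 108 105 128 171
 197 163 155 164 166 166 169 159]
185 [119 114 119 119 114 111 110 106 111 112 111 114 113 111 113 117 106 130
 176 177 167 162 167 169 166 160]
0.141 [[ 0.5665 -0.1672  0.141 ]]
0.02 [[ 0.569  -0.1017  0.02  ]]
0.179 [[ 0.5583 -0.203   0.179 ]
 [ 0.5699 -0.2034  0.179 ]]
0.008 [[ 0.5324 -0.1011  0.008 ]
 [ 0.6055 -0.1036  0.008 ]
 [ 0.5273 -0.2307  0.008 ]
 [ 0.6027 -0.2333  0.008 ]]
```

```bash
python3 - <<'E'
from h import *
i=np.load('w3.npz')['img'][150:350,270:370]
i=np.clip((i.astype(float)-40)*1.4,0,255).astype(np.uint8)
j=np.load('s3.npz')['img'][70:150,480-130:480-60][:, :]
cv2.imwrite('pics/r.png',np.hstack([cv2.resize(i,(300,600),interpolation=cv2.INTER_CUBIC),cv2.resize(j,(490,600),interpolation=cv2.INTER_CUBIC)])[:,:,::-1])
E
```

```text
(no output)
```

View pics/r.png

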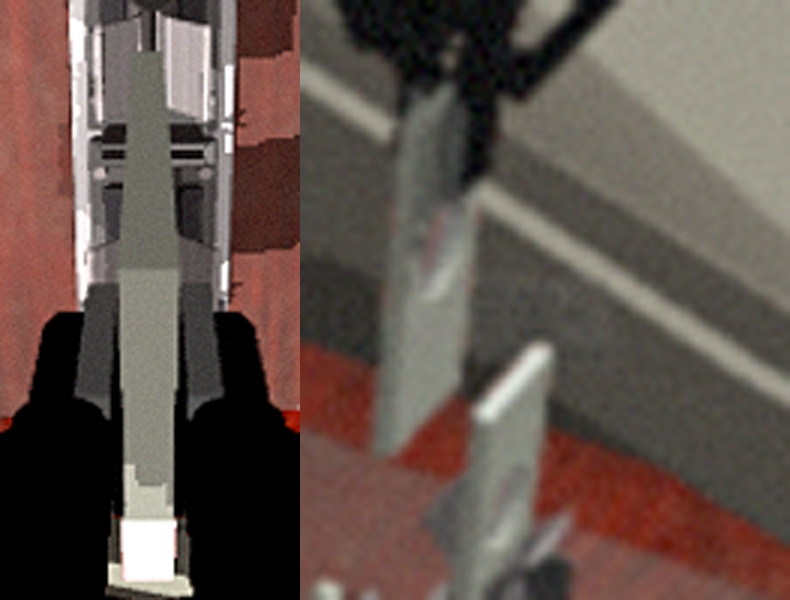

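Request:
{"api": "move_arm", "payload": {
  "motion": [1, 0.06, 0, -0.3, 0, 1, 0, 0, -0.6, 0, 1, 0, 0, -0.8, 0, 1, 0, 0, -0.8, 0, 1, 0, 0, -0.6, 0, 1, 0, 0, -0.4, 0, 1, 0, 0, -0.3, 0, 1, 0, 0, -0.3, 0, 1, 0, 0, -0.3, 0, 1, 0, 0, 0, 0]
}}

```text
time_s: 8.52
position: [0.5654, -0.2309, 0.1582]
ee_rot: [[-0.001, 0.999, -0.036], [0.0, -0.036, -0.999], [-1.0, -0.001, -0.0]]
force: [0.3, 0.5, 0.1]
opening: 0.086
```

Request:
{"api": "move_arm", "payload": {
  "motion": [1, 0, 0, -0.2, 0, 1, 0, 0, -0.2, 0, 1, 0, 0, -0.2, 0, 1, 0, 0, -0.2, 0, 1, 0, 0, -0.2, 0, 1, 0, 0, -0.2, 0, 1, 0, 0, -0.2, 0, 1, 0, 0, 0, 0]
}}

```text
time_s: 9.18
position: [0.5653, -0.231, 0.123]
ee_rot: [[-0.002, 0.999, -0.036], [0.001, -0.036, -0.999], [-1.0, -0.002, -0.0]]
force: [-0.8, -0.3, -2.9]
opening: 0.084
```

Request:
{"api": "move_arm", "payload": {
  "motion": [1, 0, 0, -0.15, 0, 1, 0, 0, -0.15, 0, 1, 0, 0, -0.1, 0, 1, 0, 0, -0.1, 0, 1, 0, 0, -0.1, 0, 1, 0, 0, 0, 0]
}}

```text
time_s: 9.68
position: [0.5656, -0.2311, 0.1087]
ee_rot: [[-0.001, 0.999, -0.036], [0.0, -0.036, -0.999], [-1.0, -0.001, -0.0]]
force: [-0.4, -0.8, -2.7]
opening: 0.085
```

Request:
{"api": "move_arm", "payload": {
  "motion": [1, 0, 0, -0.1, 0, 1, 0, 0, 0, 0]
}}

```text
time_s: 9.85
position: [0.5657, -0.2311, 0.1064]
ee_rot: [[-0.0, 0.999, -0.036], [0.0, -0.036, -0.999], [-1.0, -0.0, -0.0]]
force: [0.3, -1.2, -1.9]
opening: 0.089
```

Request:
{"api": "move_arm", "payload": {
  "motion": [1, 0, 0, -0.1, 0, 1, 0, 0, 0, 0]
}}

```text
time_s: 10.02
position: [0.5663, -0.2313, 0.1055]
ee_rot: [[0.001, 0.999, -0.036], [-0.001, -0.036, -0.999], [-1.0, 0.001, 0.001]]
force: [-2.2, 0.2, 11.7]
opening: 0.086
```

Request:
{"api": "move_arm", "payload": {
  "motion": [1, 0, 0, -0.08, 0, 1, 0, 0, 0, 0]
}}

```text
time_s: 10.18
position: [0.5667, -0.2313, 0.1054]
ee_rot: [[0.002, 0.999, -0.036], [-0.002, -0.036, -0.999], [-1.0, 0.002, 0.002]]
force: [-7.3, 2.1, 30.8]
opening: 0.083
```

```bash
python3 - <<'E'
from workcell import get_image
from h import *
e=get_image('scene');d=get_image('wrist')
cv2.imwrite('pics/s.png',np.hstack([cv2.resize(e['img'][100:220,320:420],(450,540),interpolation=cv2.INTER_CUBIC),cv2.resize(d['img'][50:400,220:420],(309,540))])[:,:,::-1])
E
```

```text
(no output)
```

View pics/s.png

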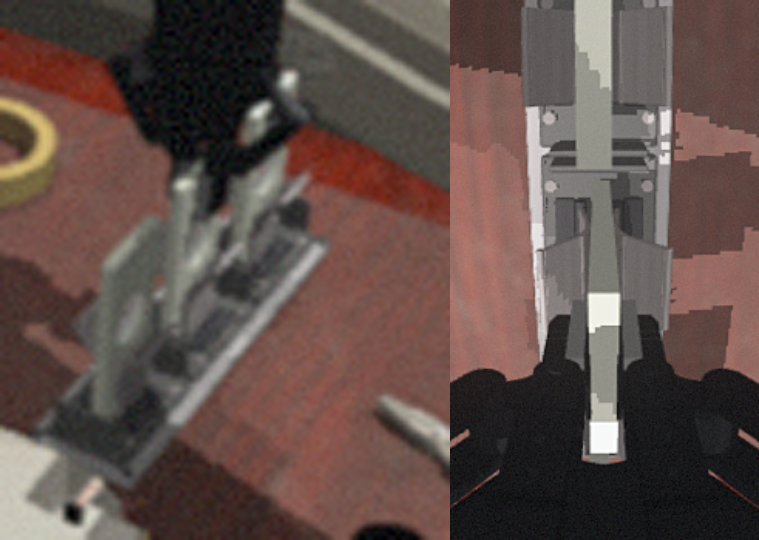

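Request:
{"api": "move_arm", "payload": {
  "motion": [1, 0, 0, 0.08, 0, 1, 0, 0, 0.05, 0, 0.4, 0, 0, 0, 0, 0.4, 0, 0, 0, 0, 0.4, 0, 0, 0, 0, 0.4, 0, 0, 0, 0, 0.4, 0, 0, 0, 0, 0.4, 0, 0, 0, 0]
}}

```text
time_s: 10.95
position: [0.5659, -0.2311, 0.1054]
ee_rot: [[-0.0, 0.999, -0.036], [0.0, -0.036, -0.999], [-1.0, -0.0, -0.0]]
force: [-0.5, 0.6, 0.4]
opening: 0.6
```

Request:
{"api": "move_arm", "payload": {
  "motion": [0.4, 0, 0, 0.2, 0, 0.4, 0, 0, 0.5, 0, 0.4, 0, 0, 0.8, 0, 0.4, 0, 0, 1, 0, 0.4, 0, 0, 1, 0, 0.4, 0, 0, 1, 0, 0.4, 0, 0, 1, 0, 0.4, 0, 0, 0.6, 0, 0.4, 0, 0, 0.3, 0, 0.4, 0, 0, 0, 0]
}}

```text
time_s: 11.78
position: [0.5666, -0.2312, 0.2674]
ee_rot: [[0.003, 0.999, -0.036], [-0.001, -0.036, -0.999], [-1.0, 0.003, 0.001]]
force: [-0.1, 0.4, -0.0]
opening: 0.598
```

```bash
python3 - <<'E'
from workcell import get_image,bot
from h import *
s=bot.observe();e=get_image('scene');d=get_image('wrist');t=get_image('top')
cv2.imwrite('pics/f.png',np.hstack([cv2.resize(e['img'][100:220,320:420],(450,540),interpolation=cv2.INTER_CUBIC),cv2.resize(d['img'][50:400,220:420],(309,540))])[:,:,::-1])
img=d['img'];m=(img.min(2)>195).astype(np.uint8)
k,l,st,c=cv2.connectedComponentsWithStats(m)
for i in range(1,k):
    if st[i,4]<40 or abs(c[i][0]-320)>40: continue
    v,u=np.nonzero(l==i)
    for z in(.141,):
        r=cv2.minAreaRect((wcast(d,s,np.c_[u,v],z)[:,:2]*1000).astype(np.float32));print(st[i],z,np.round(r[0],1),np.round(r[1],1),round(r[2],1))
m=(t['img'][225:275,190:310].min(2)>215).astype(np.uint8)
k,l,st,c=cv2.connectedComponentsWithStats(m);print([ (x.tolist(),y+[190,225]) for x,y in zip(st[1:],c[1:]) if x[4]>25])
E
```

```text
[274   0  19   3  47] 0.141 [541.8 -61.1] [ 2.  15.6] 85.1
[289  85  10 119 405] 0.141 [ 546.4 -191.6] [107.2   7.4] 88.4
[316 158  10  60 555] 0.141 [ 568.2 -231.8] [56.5  8.2] 87.8
[293 220   5  39 123] 0.141 [ 541.6 -283. ] [41.5  3.9] 86.3
[314 252   9  45 332] 0.141 [ 562.4 -324.9] [54.7  8.1] 87.6
[([55, 24, 18, 6, 54], array([253.42592593, 251.59259259]))]
```

View pics/f.png

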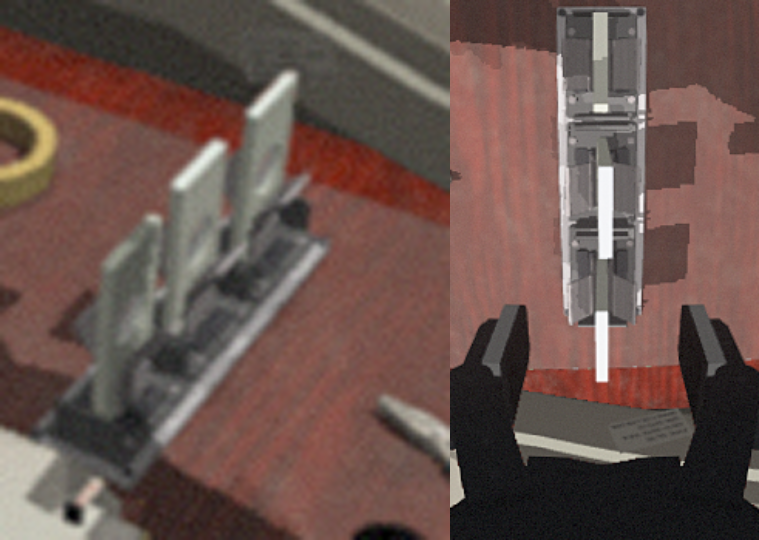

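Request:
{"api": "move_arm", "payload": {
  "motion": [1, 0, 0, -0.4, 0, 1, 0, 0, -0.8, 0, 1, 0, 0, -0.9, 0, 1, 0, 0, -0.9, 0, 1, 0, 0, -0.7, 0, 1, 0, 0, -0.4, 0, 1, 0, 0, -0.2, 0, 1, 0, 0, -0.1, 0, 1, 0, 0, 0, 0]
}}

```text
time_s: 12.68
position: [0.5659, -0.2311, 0.1553]
ee_rot: [[-0.0, 0.999, -0.036], [0.0, -0.036, -0.999], [-1.0, -0.0, -0.0]]
force: [-1.0, -0.1, -0.1]
opening: -0.001
```

Request:
{"api": "move_arm", "payload": {
  "motion": [1, 0, 0, -0.1, 0, 1, 0, 0, -0.1, 0, 1, 0, 0, -0.1, 0, 1, 0, 0, -0.05, 0, 1, 0, 0, 0, 0]
}}

```text
time_s: 13.1
position: [0.5658, -0.2312, 0.1467]
ee_rot: [[-0.0, 0.999, -0.036], [-0.0, -0.036, -0.999], [-1.0, -0.0, 0.0]]
force: [0.7, 0.4, -0.9]
opening: 0.001
```

Request:
{"api": "move_arm", "payload": {
  "motion": [1, 0, 0, -0.08, 0, 1, 0, 0, -0.08, 0, 1, 0, 0, 0, 0]
}}

```text
time_s: 13.35
position: [0.5657, -0.2311, 0.1424]
ee_rot: [[-0.001, 0.999, -0.036], [0.0, -0.036, -0.999], [-1.0, -0.001, -0.0]]
force: [-0.1, -0.9, -1.1]
opening: -0.002
```

Request:
{"api": "move_arm", "payload": {
  "motion": [1, 0, 0, -0.08, 0, 1, 0, 0, 0, 0]
}}

```text
time_s: 13.52
position: [0.5666, -0.2313, 0.1413]
ee_rot: [[0.002, 0.999, -0.036], [-0.0, -0.036, -0.999], [-1.0, 0.002, 0.0]]
force: [-0.2, -0.8, 3.1]
opening: -0.001
```

Request:
{"api": "move_arm", "payload": {
  "motion": [1, 0, 0, -0.08, 0, 1, 0, 0, 0, 0]
}}

```text
time_s: 13.68
position: [0.5682, -0.2315, 0.141]
ee_rot: [[0.005, 0.999, -0.036], [-0.002, -0.036, -0.999], [-1.0, 0.005, 0.001]]
force: [0.2, 0.1, 15.4]
opening: -0.001
```

Request:
{"api": "move_arm", "payload": {
  "motion": [1, 0, 0, 0.3, 0, 1, 0, 0, 0.7, 0, 1, 0, 0, 1, 0, 1, 0, 0, 1, 0, 1, 0, 0, 1, 0, 1, 0, 0, 1, 0, 1, 0, 0, 0.5, 0, 1, 0, 0, 0, 0, 1, 0, 0, 0, 0]
}}

```text
time_s: 14.43
position: [0.5659, -0.2312, 0.2767]
ee_rot: [[0.001, 0.999, -0.036], [-0.0, -0.036, -0.999], [-1.0, 0.001, 0.0]]
force: [0.1, -0.0, -0.5]
opening: -0.004
```

```bash
python3 - <<'E'
from workcell import get_image,bot
from h import *
s=bot.observe();d=get_image('wrist');t=get_image('top');print(s['time_s'],s['position'],s['force'])
img=d['img'];l,st=cv2.connectedComponentsWithStats((img.min(2)>195).astype(np.uint8))[1:3]
for i in range(1,len(st)):
    if 40<st[i,4] and abs(st[i,0]-315)<8:
        v,u=np.nonzero(l==i);r=cv2.minAreaRect((wcast(d,s,np.c_[u,v],.141)[:,:2]*1000).astype(np.float32));print(st[i],np.round(r[0],1),np.round(r[1],1),round(r[2],1))
print(cv2.connectedComponentsWithStats((t['img'][225:275,190:310].min(2)>215).astype(np.uint8))[2])
E
```

```text
14.4333 [ 0.56593164 -0.23119267  0.27670868] [ 0.06076994 -0.031431   -0.46480245]
[313 114   9   8  58] [ 566.4 -167.9] [6.4 7.2] 88.0
[316 156  11  57 501] [ 567.9 -231. ] [55.3  8.8] 89.7
[[   0    0  120   50 5916]
 [ 108    0   12    1   12]
 [  94    4   10    2   14]
 [  99    7    2    2    4]
 [  55   24   18    6   54]]
```

```bash
python3 -c "
from workcell import bot
print(bot.sign_off())"
```

```text
the job is handed in; nothing more can be done
None
```

The windowed panel is now in the rack's empty middle slot, pushed down to the slot floor and released. I handed the job in at about 14.4 s of the 38 s allowed.

**Seating:** While I was pushing, the panel stopped hard at the height I had predicted for the slot floor, with about 31 N at the wrist. After letting go, I pressed the closed fingertips on its top edge and met it at z = 0.141 m, the same height as the fixed panels. It did not sink further under about 15 N.

**Release:** The gripper ended about 135 mm clear of the panel, with no contact force.

**Plain panel:** The top camera still shows it standing in the drying stand, at the same pixels as at the start.

**Small disagreement:** In the wrist camera, the panel's top sits about 2–3 mm across the slot from the rack's centre line. That could be a lean of about 1° or camera calibration error, and I left it as it was.

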